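Tip the offcut over and push it home on the sawing board

ROBOT

A 6-joint arm with a two-finger parallel gripper is mounted at the origin on a cart in front of the work surface, level with it; the furniture and walls round the work are solid. World frame = base frame: x ahead of the robot, y to its left, z up, the work surface at z = 0. Lengths are in m, angles in rad, forces in N, time in s.
With the tool pointing down it reaches from about 0.35 to 0.775 m from the base axis. Payload 7.3 kg.
Tool frame: the origin (TCP) lies at the very end of the fingers, on their centre line; the grasp point (between the pads) lies 19 mm behind it; z points along the fingers, y is the line along which they close (so a half turn about z gives the same grasp; the last joint's range is limited). The gripper opens to 92 mm and grips with 3 to 60 N. Pads are 19 mm wide; open, the fingers measure 130 mm over their backs; the gripper's body (75 mm by 190 mm) begins 47 mm behind the grasp point.
Start: joints at [-1.248, 0.342, 1.524, -0, 1.275, -0.146], TCP at [0.237, -0.468, 0.227] pointing down, gripper open.
Joint ranges: [-2.53, 2.53], [-0.77, 2.02], [0.04, 2.7], [-1, 4.14], [0.28, 2.66], [-3.11, 3.11]. Speed limits (rad/s): [2.57, 2.57, 3.14, 3.14, 3.14, 3.14].

INTERFACE

Orientations are given as [roll, pitch, yaw] about the fixed x, y, z axes, in that order (R = Rz(yaw) Ry(pitch) Rx(roll)).
In Python, from cell import robot gives the robot as it stands. The module is installed in compiled form; this text tells all that it offers.
- The arm moves only by the tool arm_command, never from a script. Its argument "moves" is a list of rows, each a list of 3 entries, a list of its own where there are three numbers: the shift along the tool's x, y, z in m, then the turn, a rotation vector about the tool's x, y, z in rad, then the finger opening in m, from 0 to 0.0918. In form: [[[dx, dy, dz], [ax, ay, az], claw], ...]. A call has exactly 5 rows; each row is the pose to reach, as a shift and turn from the pose commanded when the call began, along the tool's axes at that moment; what a row does not reach only later rows make up. A row lasts 1/10 s, in which the tool goes at most 50 mm and 8.59 degrees, less where a joint would pass 70% of its speed; a pose out of reach is approached as far as the arm can. A call with a gripper value outside its range is refused whole. The fingers move at their own pace and stop on an object; "squeeze" is the grip in N (left out, the last holds). Time passes only in rows, so rows that repeat a pose let the fingers close, or fill a call up. It gives the time, the measured TCP pose, the force, the opening and the grip force at its end, in the units of the state.
- robot.observe(): the state, without advancing time (a new reading comes with each control period).
- robot.read_camera(name): name is "scene" or "top" or "wrist"; returns the picture (400x640x3 uint8, red, green, blue); there is no depth.
- robot.camera_model(name): a dict with "fx", "fy", "cx", "cy" (pixels), "R" (3x3) and "t" (3): a world point X has camera coordinates R X + t. Camera axes: x right, y down, z forward; pixel columns grow to the right and rows downward; lengths in m; the calibration is good to about 2 mm. A picture is of the moment at which its call begins: read the wrist's pose just before it. camera_model takes no time and is no camera call; for the wrist camera it gives the pose at the moment of the call.
- robot.hand_in(): hands the job in; it is judged then, once.
The state is a dict: "time": time; "qpos": joint angles; "qvel": joint speeds; "joint_efforts": joint torques, N m; "tool_pos": TCP position; "tool_rot": TCP orientation; "contact_force": force on the tool from outside, world axes, zero at the start; "torque": the same for the moment, N m; "opening": finger opening in m; "grip_force": force on a finger pad.
Only numpy, scipy, OpenCV 4.12 (cv2) and the standard library are available. Lean on these libraries where they do the work, as an engineer would, in place of code of your own. Each camera call takes 0.05 s, during which the arm holds its last target. There are 200 camera calls.

TASK

The beech offcut is standing on end on the wooden sawing board. Without ever picking it up, push it over with the fingertips so that it falls flat on the board towards the dark stop at the far end, then push it snugly into the corner, its long side against the fence and its end against the stop, ready to be sawn. Leave the things standing around the board where they are.

Things in the scene. Friction and masses are not known exactly. Their poses are not given: they have to be found in the camera images.
- saw_board: wooden sawing board fixed on the bench, plywood 260 (x) x 170 (y) x 15 mm, origin at the centre of its underside. A fence runs along its left (+y) edge, inner face at board y = +60 mm; a dark stop cleat lies across its far (+x) end from y = -60 to +60 mm, inner face at board x = +110 mm. Both stand 22 mm above the board's top.
- corner (a point): the inner corner where the fence's and the stop's inner faces meet, on the board's top surface; axes as the board's
- offcut: loose beech block, 45 (own x) x 90 (y) x 22 mm (z), 0.08-0.17 kg; origin at the centre of one broad face (underside), own z through the thickness. It starts on end, own y up, own z pointing away from the stop, turned up to 0.25 rad from square. Pushed near the top it tips, falling by itself past about 14 degrees; fallen towards the stop it lies with own z up.
- offcut_center (a point): centre of the beech block
- offcut_foot (a point): centre of the block's 45x22 end face on which it stands at the start (45 mm from the centre along own -y)
- brass_coupler: brass pipe coupler, 26 mm across, 66 mm tall, standing on end on the bench to the left of the fence; bystander; origin at the centre of its underside
- glue_bottle: small white glue bottle with a conical nozzle, 31 mm across, 86 mm tall, standing on the bench to the left of the fence; bystander; origin at the centre of its underside
- black_tape: roll of black tape lying flat on the bench to the left of the fence, 60 mm across, 19 mm high; bystander; origin at the centre of its underside
- parts_tin: round red tin with a cream lid, 72 mm across, 32 mm high, to the left of the board; bystander; origin at the centre of its underside
- nut_m12_2: steel hexagon nut, 22x19 mm, 10 mm high, to the left of the board; bystander; origin at the centre of its underside
- pipe_stub: fixed obstacle: black pipe 50 mm thick, clamped level in the vice across the front left of the work, 127 to 175 mm above the bench, its axis along y at about x = 0.405 m; its right end is at about y = -0.20 m. Origin at its middle, on the pipe's underside.
- green_box: fixed obstacle: closed green tin box on a tray to the right front of the work, 192 (x) x 269 (y) x 129 mm, origin at the centre of its underside

How it is judged:
On the way, in this order (a step that is already met when the one before it is completed fails the run):
1. the offcut has been tipped towards the stop and lies flat on the board (angle between offcut's own z axis and vertical below 0.08 rad and z of offcut_center in the frame of saw_board below 0.03 m), for 0.2 s.
2. the offcut is in the corner, against the fence and the stop (all of step 1 and y of offcut_center in the frame of saw_board between 0.0335 and 0.042 m and x of offcut_center in the frame of saw_board between 0.061 and 0.07 m and angle between the y axis of offcut and the x axis of saw_board, either way round below 0.05 rad), for 0.2 s.
At the end, for the whole second after the job is handed in: The block lies at rest flat on the board on its underside (within 0.08 rad), its long side along the fence within 0.05 rad, and its centre no more than 4 mm farther from the fence and from the stop than when it touches them (all of step 2 and linear speed of offcut below 0.01 m/s and angular speed of offcut below 0.1 rad/s).
It fails at once if the offcut is lifted: the end it stood on rises more than 25 mm above the board (z of offcut_foot in the frame of saw_board above 0.04 m).
It fails at once if the offcut is lifted or carried: its centre rises more than 60 mm above the board, or more than 30 mm while it lies flat (z of offcut_center in the frame of saw_board above 0.075 m or (angle between offcut's own z axis and vertical below 0.2 rad and z of offcut_center in the frame of saw_board above 0.045 m)).
It fails at once if a bystander is moved more than 15 mm (distance of any of brass_coupler, glue_bottle, black_tape, parts_tin, nut_m12_2 from where it was at the start of the episode above 0.015 m).
It also fails if it takes over 64 s, if anything falls off the work surface, if the arm or the gripper's body presses on something with over 40 N, if the wrist force passes 120 N, or if a joint passes its speed limit or range.

## Working session

There is one attempt and no reset: what is moved stays moved. The work goes in short steps, Python scripts to look and compute and a tool call to move; the robot and the scene stay as the last step left them, time stands still between calls to the robot, and variables do not carry over. Pictures are saved under pics/ and viewed, at most 10 in all, crops included, and the job is handed in when it is done.

Besides the shell and the picture viewer there is one more tool, called after ">>>" as name([rows], argument=value, ...), one row to a line, values as JSON. arm_command: Moves the arm, as the interface text tells. Its arguments: {"type":"object","properties":{"moves":{"type":"array"},"squeeze":{"type":"number"}},"required":["moves"]}

```bash
mkdir -p pics; cat > h.py <<'E'
import numpy as np, cv2
from cell import robot
def ray(m,u,v):
    d=np.array([(u-m['cx'])/m['fx'],(v-m['cy'])/m['fy'],1.]); R=np.array(m['R']); t=np.array(m['t'])
    return -R.T@t, R.T@d
def onplane(m,u,v,z):
    o,d=ray(m,u,v); return o+d*(z-o[2])/d[2]
def proj(m,X):
    c=np.array(m['R'])@np.array(X)+np.array(m['t']); return c[0]/c[2]*m['fx']+m['cx'], c[1]/c[2]*m['fy']+m['cy']
E
python3 - <<'E'
from h import *
print(robot.observe())
for n in ("scene","top"):
    im=robot.read_camera(n); cv2.imwrite(f"pics/{n}0.png",cv2.cvtColor(im,cv2.COLOR_RGB2BGR)); m=robot.camera_model(n); print(n,m)
E
```

```text
{'time': 0.0, 'qpos': array([-1.24796636e+00,  3.42714851e-01,  1.52501957e+00, -3.24850958e-05,
        1.27541623e+00, -1.45987553e-01]), 'qvel': array([ 0.00057086,  0.00071554, -0.00049554, -0.00057577, -0.00127446,
       -0.00163364]), 'joint_efforts': array([ 1.82439664e-03, -4.31234944e+01, -2.44215310e+01,  7.18552410e-02,
        5.58847818e-02, -1.23824066e-04]), 'tool_pos': array([ 0.2370951 , -0.46794716,  0.22604817]), 'tool_rot': array([-3.14004671e+00, -1.95907416e-04,  4.68826848e-01]), 'contact_force': array([-0.38173663, -0.61076146,  0.2699258 ]), 'torque': array([-0.02690219,  0.04237083,  0.00744966]), 'grip_force': 0.0, 'opening': 0.09190980043669635}
scene {'fx': 444.2602149604383, 'fy': 444.2602149604383, 'cx': 321.1171441369032, 'cy': 206.95645608489252, 'R': array([[-0.85091426, -0.52512745,  0.01364115],
       [-0.28241392,  0.43541775, -0.85478287],
       [ 0.44293035, -0.73119939, -0.51880648]]), 't': array([0.35792693, 0.3450921 , 0.92052884])}
top {'fx': 495.56364336394734, 'fy': 495.56364336394734, 'cx': 315.72820654587525, 'cy': 204.6686489539563, 'R': array([[ 5.50993520e-04, -9.99996998e-01,  2.38760938e-03],
       [-9.80716903e-01, -1.00698498e-03, -1.95431172e-01],
       [ 1.95432989e-01, -2.23388757e-03, -9.80714513e-01]]), 't': array([-0.22635188,  0.56290841,  1.49683572])}
```

View pics/scene0.png

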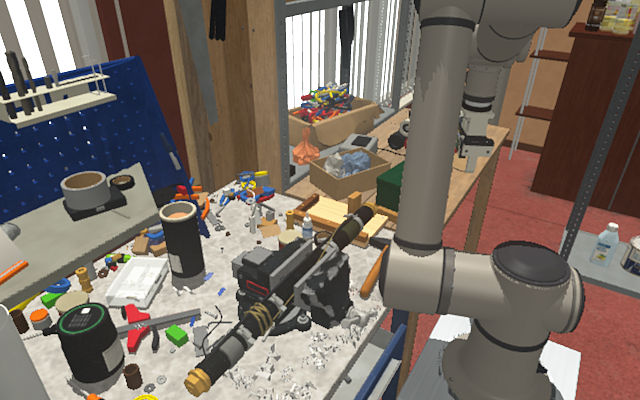

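View pics/top0.png

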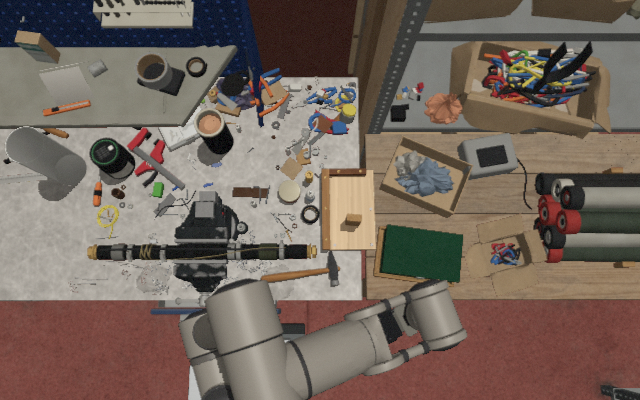

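The top view shows the board at about u 321–375, v 168–250, with the fence on the left and the dark stop at the top. The offcut is near (353, 219), the box near (420, 253), and the pipe ends near (315, 252).

```bash
python3 - <<'E'
from h import *
im=cv2.imread("pics/top0.png"); m=robot.camera_model("top")
c=cv2.resize(im[155:290,285:475],None,fx=4,fy=4,interpolation=cv2.INTER_CUBIC); cv2.imwrite("pics/c1.png",c)
for (u,v,z) in [(321,250,.015),(375,250,.015),(375,169,.015),(321,168,.037),(353,219,.1),(315,252,.15)]: print(u,v,onplane(m,u,v,z).round(3))
E
```

```text
321 250 [ 0.425 -0.243  0.015]
375 250 [ 0.425 -0.413  0.015]
375 169 [ 0.69  -0.419  0.015]
321 168 [ 0.687 -0.243  0.037]
353 219 [ 0.51  -0.339  0.1  ]
315 252 [ 0.405 -0.224  0.15 ]
```

View pics/c1.png

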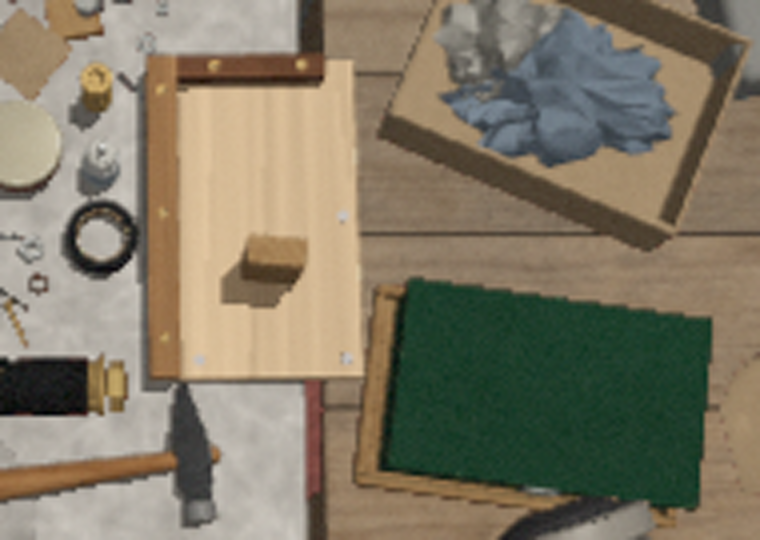

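Enlarged crop: the offcut's top face corners are near (248,234), (306,237), (304,260) and (246,256). The fence inner line is at u≈180, and the stop's foot is at v≈86.

```bash
python3 - <<'E'
from h import *
m=robot.camera_model("top")
P=lambda a,b,z:onplane(m,285+(a-1.5)/4,155+(b-1.5)/4,z).round(4)[:2]
for n,a,b,z in [("topFL",248,234,.105),("topFR",306,237,.105),("topNL",246,256,.105),("topNR",304,260,.105),("footNL",243,275,.015),("footNR",293,283,.015),
 ("boardNR",364,377,.015),("boardFR",353,60,.015),("fenceNtopIn",180,378,.037),("fenceFtopIn",177,80,.037),("stopbaseL",182,89,.015),("stopbaseR",322,84,.015),("stoptopR",322,79,.037),
 ("fenceNout",149,378,.037),("boxNL",385,468,.14),("boxFL",412,280,.14)]: print(n,P(a,b,z))
E
```

```text
topFL [ 0.5273 -0.3192]
topFR [ 0.5251 -0.363 ]
topNL [ 0.5105 -0.3175]
topNR [ 0.5075 -0.3612]
footNL [ 0.5104 -0.3207]
footNR [ 0.504  -0.3605]
boardNR [ 0.4289 -0.4155]
boardFR [ 0.688  -0.4125]
fenceNtopIn [ 0.4256 -0.2693]
fenceFtopIn [ 0.6652 -0.2681]
stopbaseL [ 0.6635 -0.2728]
stopbaseR [ 0.6678 -0.3868]
stoptopR [ 0.6662 -0.3845]
fenceNout [ 0.4256 -0.2452]
boxNL [ 0.3497 -0.4137]
boxFL [ 0.4868 -0.4369]
```

>>> arm_command([
  [[0,0,0],[0,0,-0.14],0.0],
  [[0,0,0],[0,0,-0.28],0.0],
  [[0,0,0],[0,0,-0.42],0.0],
  [[0,0,0],[0,0,-0.56],0.0],
  [[0,0,0],[0,0,-0.7],0.0],
])

```text
time: 0.6
tool_pos: [0.2371, -0.4681, 0.2263]
tool_rot: [-3.141, -0.001, 1.175]
contact_force: [-0.4, -0.0, -0.9]
opening: 0.0563
grip_force: 0.0
```

>>> arm_command([
  [[0,0,0],[0,0,-0.14],0.0],
  [[0,0,0],[0,0,-0.28],0.0],
  [[0,0,0],[0,0,-0.396],0.0],
  [[0,0,0],[0,0,-0.396],0.0],
  [[0,0,0],[0,0,-0.396],0.0],
])

```text
time: 1.1
tool_pos: [0.2372, -0.4682, 0.2265]
tool_rot: [-3.141, -0.0, 1.562]
contact_force: [-0.5, -0.4, -0.4]
opening: 0.0164
grip_force: 0.0
```

>>> arm_command([
  [[0.03,0.04,0],[0,0,0],0.0],
  [[0.06,0.08,0],[0,0,0],0.0],
  [[0.09,0.12,0],[0,0,0],0.0],
  [[0.11,0.16,0],[0,0,0],0.0],
  [[0.129,0.2,0],[0,0,0],0.0],
])

```text
time: 1.6
tool_pos: [0.4395, -0.3392, 0.2269]
tool_rot: [3.141, 0.0, 1.562]
contact_force: [0.8, -1.2, 0.3]
opening: 0.0006
grip_force: 0.0
```

>>> arm_command([
  [[0,0.005,0.03],[0,0,0],0.0],
  [[0,0.01,0.07],[0,0,0],0.0],
  [[0,0.02,0.11],[0,0,0],0.0],
  [[0,0.02,0.135],[0,0,0],0.0],
  [[0,0.02,0.135],[0,0,0],0.0],
])

```text
time: 2.1
tool_pos: [0.4563, -0.3388, 0.0879]
tool_rot: [-3.136, -0.006, 1.563]
contact_force: [0.7, -0.6, 0.6]
opening: 0.0003
grip_force: 0.0
```

```bash
python3 - <<'E'
from h import *
s=robot.observe(); print(s['tool_pos'],s['contact_force'])
im=robot.read_camera("top"); im=cv2.cvtColor(im,cv2.COLOR_RGB2BGR)
a=cv2.resize(im[155:275,285:405],None,fx=3,fy=3,interpolation=cv2.INTER_CUBIC)
w=cv2.cvtColor(robot.read_camera("wrist"),cv2.COLOR_RGB2BGR); w=cv2.resize(w,(432,270))
c=np.zeros((360,792,3),np.uint8); c[:,:360]=a; c[:270,360:]=w
cv2.imwrite("pics/c2.png",c)
E
```

```text
[ 0.45631075 -0.33875678  0.08792067] [ 0.6982863  -0.57881831  0.589489  ]
```

View pics/c2.png

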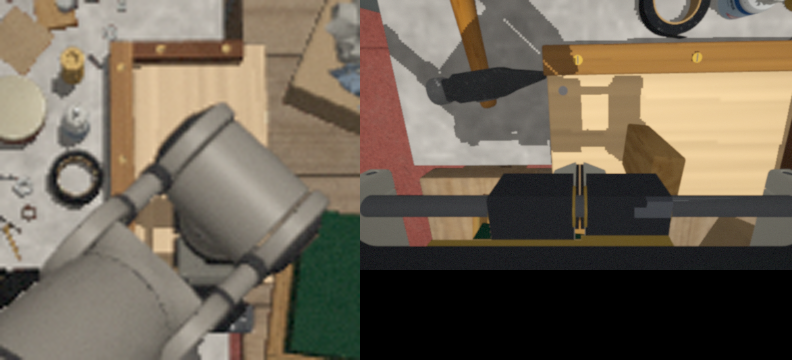

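The wrist view shows the closed fingertips at about (580, 165) and the standing block just ahead of them in +x, at about (655, 165). The next step is to push slowly.

>>> arm_command([
  [[0,0.006,0],[0,0,0],0.0],
  [[0,0.012,0],[0,0,0],0.0],
  [[0,0.018,0],[0,0,0],0.0],
  [[0,0.024,0],[0,0,0],0.0],
  [[0,0.03,0],[0,0,0],0.0],
])

```text
time: 2.7
tool_pos: [0.4887, -0.341, 0.0921]
tool_rot: [3.141, 0.001, 1.565]
contact_force: [-0.2, -1.6, -0.2]
opening: 0.0006
grip_force: 0.0
```

>>> arm_command([
  [[0,0.004,0],[0,0,0],0.0],
  [[0,0.008,0],[0,0,0],0.0],
  [[0,0.012,0],[0,0,0],0.0],
  [[0,0.016,0],[0,0,0],0.0],
  [[0,0.02,0],[0,0,0],0.0],
])

```text
time: 3.2
tool_pos: [0.5083, -0.341, 0.0917]
tool_rot: [-3.142, 0.0, 1.565]
contact_force: [-0.2, -0.2, -0.1]
opening: 0.0003
grip_force: 0.0
```

>>> arm_command([
  [[0,0.004,0],[0,0,0],0.0],
  [[0,0.008,0],[0,0,0],0.0],
  [[0,0.012,0],[0,0,0],0.0],
  [[0,0.012,0],[0,0,0],0.0],
  [[0,0.012,0],[0,0,0],0.0],
])

```text
time: 3.7
tool_pos: [0.52, -0.341, 0.0917]
tool_rot: [-3.141, 0.0, 1.565]
contact_force: [0.4, 0.0, 0.4]
opening: 0.0004
grip_force: 0.0
```

```bash
python3 - <<'E'
from h import *
s=robot.observe(); print(s['tool_pos'],s['contact_force'])
w=cv2.cvtColor(robot.read_camera("wrist"),cv2.COLOR_RGB2BGR)
cv2.imwrite("pics/c3.png",w); np.save("w3.npy",robot.camera_model("wrist")['R'])
E
```

```text
[ 0.52001017 -0.34101893  0.09165735] [0.40598361 0.01315178 0.37643691]
```

View pics/c3.png

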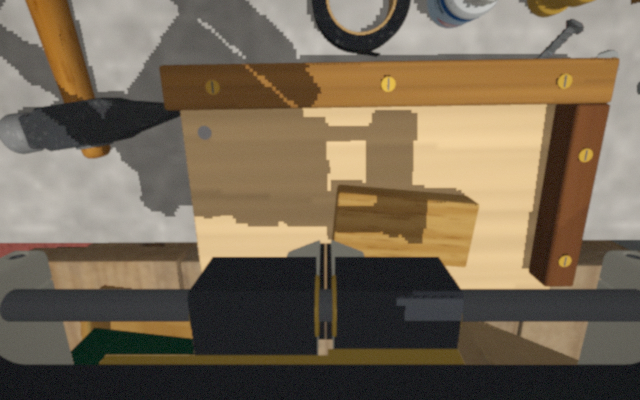

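The block has fallen flat towards the stop. Its upper-face corners are near (338,185), (477,204) and (467,265), with the fence's inner edge along v≈107 and the stop's inner top edge at u≈555→530.

```bash
python3 - <<'E'
from h import *
m=robot.camera_model("wrist")
for n,u,v,z in [("NL",338,185,.037),("FL",477,204,.037),("FR",467,265,.037),("NR?",333,246,.037),("fenceA",200,108,.037),("fenceB",540,105,.037),("stopA",555,107,.037),("stopB",531,275,.037),("stopbaseA",545,107,.015)]: print(n,onplane(m,u,v,z).round(4))
E
```

```text
NL [ 0.5284 -0.3163  0.037 ]
FL [ 0.6152 -0.329   0.037 ]
FR [ 0.6135 -0.3711  0.037 ]
NR? [ 0.5253 -0.3569  0.037 ]
fenceA [ 0.4485 -0.27    0.037 ]
fenceB [ 0.6445 -0.2695  0.037 ]
stopA [ 0.6533 -0.2707  0.037 ]
stopB [ 0.6568 -0.3787  0.037 ]
stopbaseA [ 0.6607 -0.2715  0.015 ]
```

```bash
python3 - <<'E'
from h import *
m=robot.camera_model("wrist"); s=robot.observe()
print(ray(m,0,0)[0]-s['tool_pos'], m['fx'])
for u in (290,362): print(onplane(m,u,245,s['tool_pos'][2])-s['tool_pos'])
E
```

```text
[0.00094666 0.07809693 0.1569495 ] 354.78952584618463
[-0.01638137  0.00903003  0.        ]
[0.01816311 0.0088168  0.        ]
```

>>> arm_command([
  [[0,-0.015,0],[0,0,0],0.0],
  [[-0.004,-0.03,0],[0,0,0],0.0],
  [[-0.009,-0.033,0.02],[0,0,0],0.0],
  [[-0.009,-0.033,0.04],[0,0,0],0.0],
  [[-0.009,-0.033,0.05],[0,0,0],0.0],
])

```text
time: 4.25
tool_pos: [0.486, -0.3495, 0.0403]
tool_rot: [-3.14, -0.001, 1.564]
contact_force: [-0.4, 1.2, -0.1]
opening: 0.0008
grip_force: 0.0
```

>>> arm_command([
  [[0,0,0.008],[0,0,0],0.0],
  [[0,0,0.015],[0,0,0],0.0],
  [[0,0.006,0.015],[0,0,0],0.0],
  [[0,0.012,0.015],[0,0,0],0.0],
  [[0,0.018,0.015],[0,0,0],0.0],
])

```text
time: 4.75
tool_pos: [0.5061, -0.3503, 0.0275]
tool_rot: [3.14, 0.001, 1.565]
contact_force: [-0.0, 0.3, -0.4]
opening: 0.0005
grip_force: 0.0
```

>>> arm_command([
  [[0,0.006,0],[0,0,0],0.0],
  [[0,0.012,0],[0,0,0],0.0],
  [[0,0.018,0],[0,0,0],0.0],
  [[0,0.024,0],[0,0,0],0.0],
  [[0,0.03,0],[0,0,0],0.0],
])

```text
time: 5.25
tool_pos: [0.5353, -0.3502, 0.0269]
tool_rot: [-3.142, 0.0, 1.565]
contact_force: [-1.3, 1.0, 2.3]
opening: 0.0006
grip_force: 1.8
```

>>> arm_command([
  [[0,0.003,0],[0,0,0],0.0],
  [[0,0.006,0],[0,0,0],0.0],
  [[0,0.009,0],[0,0,0],0.0],
  [[0,0.012,0],[0,0,0],0.0],
  [[0,0.015,0],[0,0,0],0.0],
])

```text
time: 5.75
tool_pos: [0.5501, -0.3503, 0.0269]
tool_rot: [-3.142, 0.0, 1.565]
contact_force: [-2.9, -1.1, 4.6]
opening: 0.0006
grip_force: 2.5
```

>>> arm_command([
  [[0,0.002,0],[0,0,0],0.0],
  [[0,0.004,0],[0,0,0],0.0],
  [[0,0.005,0],[0,0,0],0.0],
  [[0,0.006,0],[0,0,0],0.0],
  [[0,0.006,0],[0,0,0],0.0],
])

```text
time: 6.25
tool_pos: [0.5561, -0.3504, 0.0269]
tool_rot: [3.141, 0.0, 1.565]
contact_force: [-3.3, -0.0, 5.2]
opening: 0.0004
grip_force: 2.7
```

```bash
python3 - <<'E'
from h import *
s=robot.observe(); print(s['tool_pos'],s['contact_force'])
w=cv2.cvtColor(robot.read_camera("wrist"),cv2.COLOR_RGB2BGR)
cv2.imwrite("pics/c4.png",w)
E
```

```text
[ 0.55606912 -0.35037559  0.02685689] [-3.25218564 -0.02644419  5.23365209]
```

View pics/c4.png

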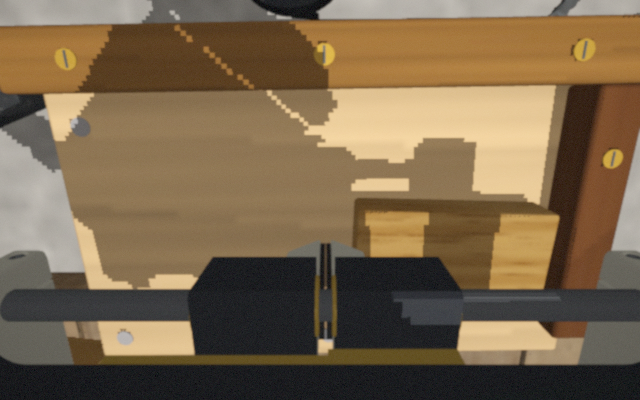

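The block is nearly square in front of the stop. Its top-left edge runs (368,210)→(556,214), and the stop's inner top edge runs (603,90)→(588,250).

```bash
python3 - <<'E'
from h import *
m=robot.camera_model("wrist")
for n,u,v,z in [("NL",368,210,.037),("FL",556,214,.037),("FR",548,330,.037),("fenceA",100,93,.037),("fenceB",540,86,.037),("stopA",603,88,.037),("stopB",588,250,.037),("stopbase",558,120,.015),("fencebase",100,95,.015)]: print(n,onplane(m,u,v,z).round(4))
E
```

```text
NL [ 0.5753 -0.3205  0.037 ]
FL [ 0.6575 -0.3229  0.037 ]
FR [ 0.6644 -0.3824  0.037 ]
fenceA [ 0.4679 -0.2711  0.037 ]
fenceB [ 0.6416 -0.2696  0.037 ]
stopA [ 0.6665 -0.2705  0.037 ]
stopB [ 0.675  -0.3401  0.037 ]
stopbase [ 0.6651 -0.2843  0.015 ]
fencebase [ 0.4544 -0.2719  0.015 ]
```

>>> arm_command([
  [[0,-0.01,0],[0,0,0],0.0],
  [[0,-0.015,-0.02],[0,0,0],0.0],
  [[0,-0.015,-0.05],[0,0,0],0.03],
  [[0,-0.015,-0.06],[0,0,0],0.04],
  [[0,-0.015,-0.06],[0,0,0],0.04],
])

```text
time: 6.8
tool_pos: [0.5416, -0.3507, 0.0881]
tool_rot: [3.139, 0.002, 1.565]
contact_force: [0.5, 0.0, 1.3]
opening: 0.0193
grip_force: 0.0
```

>>> arm_command([
  [[-0.015,0.03,0],[0,-0.12,0],0.04],
  [[-0.03,0.06,0],[0,-0.24,0],0.04],
  [[-0.046,0.074,0],[0,-0.35,0],0.04],
  [[-0.046,0.074,0.02],[0,-0.35,0],0.04],
  [[-0.046,0.074,0.045],[0,-0.35,0],0.04],
])

```text
time: 7.3
tool_pos: [0.6153, -0.3954, 0.0398]
tool_rot: [-3.141, 0.35, 1.567]
contact_force: [0.1, -0.4, 0.2]
opening: 0.0395
grip_force: 0.0
```

```bash
python3 - <<'E'
from h import *
s=robot.observe(); print(s['tool_pos'],s['contact_force'])
w=cv2.cvtColor(robot.read_camera("wrist"),cv2.COLOR_RGB2BGR)
cv2.imwrite("pics/c5.png",w)
E
```

```text
[ 0.61529184 -0.39540315  0.03981922] [ 0.09507516 -0.42395621  0.17049373]
```

View pics/c5.png

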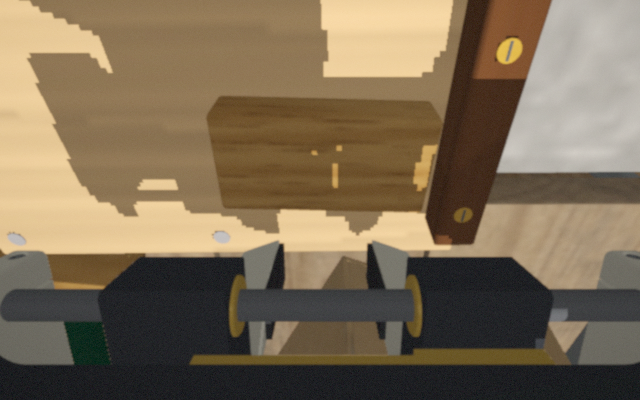

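The two fingertips (about u 265 and 388, v 245) are right of the block's side, which is at v≈208. The block is square and close to the stop. The next step is to lower and push towards the fence.

>>> arm_command([
  [[0.003,0,0.008],[0,0,0],0.04],
  [[0.006,0,0.016],[0,0,0],0.04],
  [[0.012,0,0.014],[0,0,0],0.04],
  [[0.018,0,0.012],[0,0,0],0.04],
  [[0.025,0,0.01],[0,0,0],0.04],
])

```text
time: 7.85
tool_pos: [0.6153, -0.3765, 0.0249]
tool_rot: [3.14, 0.351, 1.564]
contact_force: [0.4, -0.9, 1.4]
opening: 0.0398
grip_force: 0.7
```

>>> arm_command([
  [[0.005,0,-0.0018],[0,0,0],0.04],
  [[0.01,0,-0.0036],[0,0,0],0.04],
  [[0.015,0,-0.0055],[0,0,0],0.04],
  [[0.02,0,-0.0073],[0,0,0],0.04],
  [[0.025,0,-0.0091],[0,0,0],0.04],
])

```text
time: 8.35
tool_pos: [0.6155, -0.3503, 0.0248]
tool_rot: [3.14, 0.352, 1.564]
contact_force: [-0.5, -3.7, 4.7]
opening: 0.0401
grip_force: 2.7
```

>>> arm_command([
  [[0.003,0,-0.0011],[0,0,0],0.04],
  [[0.006,0,-0.0022],[0,0,0],0.04],
  [[0.009,0,-0.0033],[0,0,0],0.04],
  [[0.012,0,-0.0044],[0,0,0],0.04],
  [[0.014,0,-0.0051],[0,0,0],0.04],
])

```text
time: 8.85
tool_pos: [0.6156, -0.3355, 0.0247]
tool_rot: [3.14, 0.352, 1.564]
contact_force: [-0.0, -3.7, 4.8]
opening: 0.0399
grip_force: 2.8
```

Still sliding; I'll push gently until the force rises.

>>> arm_command([
  [[0.002,0,-0.0007],[0,0,0],0.04],
  [[0.004,0,-0.0015],[0,0,0],0.04],
  [[0.005,0,-0.0018],[0,0,0],0.04],
  [[0.006,0,-0.0022],[0,0,0],0.04],
  [[0.006,0,-0.0022],[0,0,0],0.04],
])

```text
time: 9.35
tool_pos: [0.6161, -0.3303, 0.0248]
tool_rot: [3.139, 0.353, 1.565]
contact_force: [2.5, -8.5, 3.5]
opening: 0.0402
grip_force: 4.5
```

>>> arm_command([
  [[0.001,0,-0.0004],[0,0,0],0.04],
  [[0.002,0,-0.0007],[0,0,0],0.04],
  [[0.003,0,-0.0011],[0,0,0],0.04],
  [[0.004,0,-0.0015],[0,0,0],0.04],
  [[0.004,0,-0.0015],[0,0,0],0.04],
])

```text
time: 9.85
tool_pos: [0.6162, -0.3298, 0.026]
tool_rot: [3.138, 0.358, 1.565]
contact_force: [2.1, -22.9, 0.6]
opening: 0.0397
grip_force: 10.7
```

>>> arm_command([
  [[-0.019,0,0.007],[0,0,0],0.04],
  [[-0.0325,0,-0.03],[0,0,0],0.02],
  [[-0.0394,0,-0.0495],[0,0,0],0.0],
  [[-0.0394,-0.045,-0.0495],[0,0,0],0.0],
  [[-0.0394,-0.09,-0.0495],[0,0,0],0.0],
])

```text
time: 10.35
tool_pos: [0.5244, -0.3429, 0.0836]
tool_rot: [3.141, 0.349, 1.565]
contact_force: [-0.0, -0.0, -0.7]
opening: 0.0128
grip_force: 0.0
```

>>> arm_command([
  [[0.017,0,-0.006],[0,0.12,0],0.0],
  [[0.034,0,-0.012],[0,0.24,0],0.0],
  [[0.0516,0,-0.019],[0,0.354,0],0.0],
  [[0.0516,0,-0.019],[0,0.354,0],0.0],
  [[0.0516,0,-0.019],[0,0.354,0],0.0],
])

```text
time: 10.85
tool_pos: [0.5248, -0.2891, 0.0832]
tool_rot: [-3.14, -0.002, 1.564]
contact_force: [0.6, 0.0, -0.1]
opening: 0.0002
grip_force: 0.0
```

```bash
python3 - <<'E'
from h import *
s=robot.observe(); print(s['tool_pos'],s['contact_force'])
w=cv2.cvtColor(robot.read_camera("wrist"),cv2.COLOR_RGB2BGR)
cv2.imwrite("pics/c6.png",w)
E
```

```text
[ 0.52482607 -0.28906014  0.08320838] [ 0.64963763  0.02830651 -0.06551425]
```

View pics/c6.png

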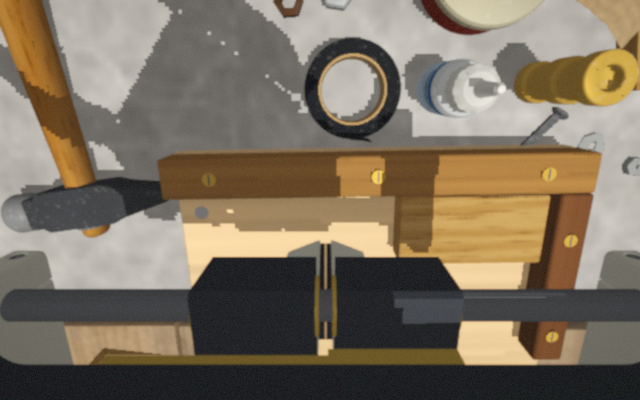

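The block lies along the fence, from u≈397 to 545 and v≈197–262, with a small possible gap to the stop at about u 545. I'll lower behind it and push its end against the stop.

>>> arm_command([
  [[-0.002,0,0.02],[0,0,0],0.0],
  [[-0.004,0,0.04],[0,0,0],0.0],
  [[-0.004,0,0.056],[0,0,0],0.0],
  [[-0.004,0.006,0.056],[0,0,0],0.0],
  [[-0.004,0.012,0.056],[0,0,0],0.0],
])

```text
time: 11.4
tool_pos: [0.5378, -0.2924, 0.028]
tool_rot: [-3.141, -0.003, 1.565]
contact_force: [0.1, -0.4, 1.0]
opening: 0.0004
grip_force: 0.0
```

>>> arm_command([
  [[0,0.006,0],[0,0,0],0.0],
  [[0,0.01,0],[0,0,0],0.0],
  [[0,0.014,0],[0,0,0],0.0],
  [[0,0.017,0],[0,0,0],0.0],
  [[0,0.02,0],[0,0,0],0.0],
])

```text
time: 11.9
tool_pos: [0.5576, -0.2929, 0.0281]
tool_rot: [3.141, -0.004, 1.565]
contact_force: [0.2, 0.4, -0.5]
opening: 0.0003
grip_force: 0.0
```

>>> arm_command([
  [[0,0.002,0],[0,0,0],0.0],
  [[0,0.003,0],[0,0,0],0.0],
  [[0,0.004,0],[0,0,0],0.0],
  [[0,0.005,0],[0,0,0],0.0],
  [[0,0.005,0],[0,0,0],0.0],
])

```text
time: 12.4
tool_pos: [0.5623, -0.293, 0.028]
tool_rot: [3.141, -0.004, 1.565]
contact_force: [-0.3, -0.7, 1.2]
opening: 0.0001
grip_force: 0.7
```

>>> arm_command([
  [[0,0.001,0],[0,0,0],0.0],
  [[0,0.002,0],[0,0,0],0.0],
  [[0,0.003,0],[0,0,0],0.0],
  [[0,0.004,0],[0,0,0],0.0],
  [[0,0.004,0],[0,0,0],0.0],
])

```text
time: 12.9
tool_pos: [0.5642, -0.2929, 0.0278]
tool_rot: [-3.137, -0.005, 1.565]
contact_force: [-9.3, -0.6, 5.8]
opening: 0.0005
grip_force: 5.4
```

>>> arm_command([
  [[0,0.001,0],[0,0,0],0.0],
  [[0,0.002,0],[0,0,0],0.0],
  [[0,0.003,0],[0,0,0],0.0],
  [[0,0.004,0],[0,0,0],0.0],
  [[0,0.004,0],[0,0,0],0.0],
])

```text
time: 13.4
tool_pos: [0.5645, -0.2929, 0.0277]
tool_rot: [-3.129, -0.007, 1.565]
contact_force: [-24.0, -0.6, 13.0]
opening: 0.0003
grip_force: 12.8
```

Firm contact with the stop. I'll back off, rise and check.

>>> arm_command([
  [[0,-0.012,0],[0,0,0],0.0],
  [[0,-0.035,0],[0,0,0],0.0],
  [[0,-0.035,-0.04],[0,0,0],0.0],
  [[0,-0.035,-0.085],[0,0,0],0.0],
  [[0,-0.035,-0.1],[0,0,0],0.0],
])

```text
time: 13.9
tool_pos: [0.5374, -0.2945, 0.1328]
tool_rot: [3.135, 0.0, 1.565]
contact_force: [-0.6, -0.5, -0.4]
opening: 0.0007
grip_force: 0.0
```

```bash
python3 - <<'E'
from h import *
s=robot.observe(); print(s['tool_pos'],s['contact_force'])
w=cv2.cvtColor(robot.read_camera("wrist"),cv2.COLOR_RGB2BGR)
c=cv2.resize(w[120:300,340:620],None,fx=2.8,fy=2.8,interpolation=cv2.INTER_CUBIC)
cv2.imwrite("pics/c7.png",c)
E
```

```text
[ 0.5373749  -0.29451433  0.1327733 ] [-0.63098146 -0.49444759 -0.40352953]
```

View pics/c7.png

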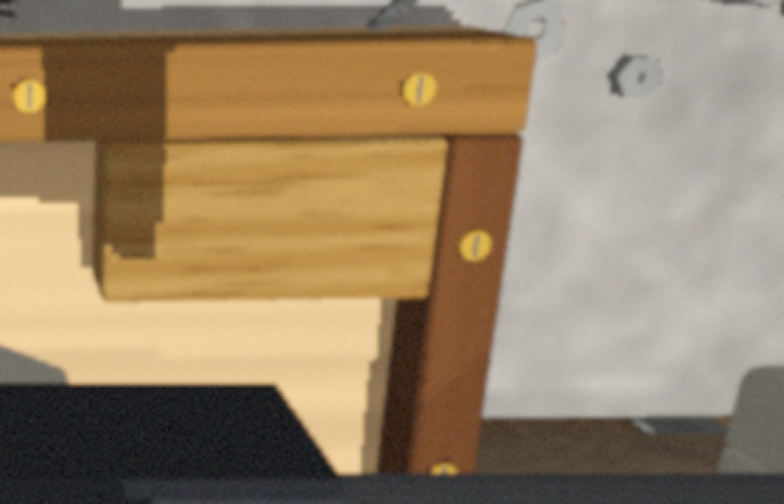

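The crop shows the block flush in the corner: no gap along the fence (v≈138) or at the stop (u≈445→430).

```bash
python3 -c "
from cell import robot
print(robot.hand_in())"
```

```text
the job is handed in; nothing more can be done
None
```

I tipped the offcut over towards the stop and pushed it into the corner without lifting it. The last wrist picture shows it flat with no visible gap at the fence or the stop, and I handed the job in about 14 s into the 64 s allowed; no verdict was returned.

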